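# Return the dried condensing lenses to their cases

## Task

The four slit-lamp condensing lenses have dried on the white rack. Put each one back in its own open case in the steel tray - the smallest lens in the case with the smallest well, the largest in the largest, and so on in order of size - lying flat and fully down in its well. Do not drop a lens, and leave the two eye-drop bottles where they stand.

Things in the scene. Friction and masses are not known exactly. Their poses are not given: they have to be found in the camera images.
- lens_24_center (a point): smallest of four loose lenses: clear glass in a black ring with upright sides, 24 mm across, 24 mm high; point: its centre, 12 mm above its underside; yaw means nothing. The lenses start flat on a white drying rack, in any order, in a row 76 mm apart running roughly along y. Undersides are 26 mm above the table, on two ribs 18 mm wide over both.
- lens_35_center (a point): second smallest of four loose lenses: clear glass in a black ring with upright sides, 35 mm across, 24 mm high; point: its centre, 12 mm above its underside; yaw means nothing. On the rack, partitions 3 mm thick, 26 mm wide and 33 mm high stand between neighbours; a lens is free in front and behind: take it with the fingers across the row.
- lens_46_center (a point): second largest of four loose lenses: clear glass in a black ring with upright sides, 46 mm across, 24 mm high; point: its centre, 12 mm above its underside; yaw means nothing. The rack's base is 5 mm high and 62 mm deep, the rest of it no wider than 34 mm.
- lens_57_center (a point): largest of four loose lenses: clear glass in a black ring with upright sides, 57 mm across, 24 mm high; point: its centre, 12 mm above its underside; yaw means nothing. Its mass is about 95 g, that of the smallest 20 g.
- case_24_seat (a point): fixed open case for the smallest lens: black base 46 mm square, grey foam on top with a round well 35 mm across, 6 mm deep (bevelled mouth); point: centre of the well's floor, 13 mm above the table; x points across the row to the folded-back lid, y along the row. Four cases stand in any order about 84 mm apart in a low steel tray (rim 11 mm high).
- case_35_seat (a point): fixed open case for the second smallest lens: black base 57 mm square, grey foam on top with a round well 46 mm across, 6 mm deep (bevelled mouth); point: centre of the well's floor, 13 mm above the table; x points across the row to the folded-back lid, y along the row. A lens seated in any case stands 18 mm out of the foam: hold it by that upper part.
- case_46_seat (a point): fixed open case for the second largest lens: black base 68 mm square, grey foam on top with a round well 57 mm across, 6 mm deep (bevelled mouth); point: centre of the well's floor, 13 mm above the table; x points across the row to the folded-back lid, y along the row. All lids lie flat, lower than the foam. A white box 22 mm high stands in one end of the tray.
- case_57_seat (a point): fixed open case for the largest lens: black base 79 mm square, grey foam on top with a round well 68 mm across, 6 mm deep (bevelled mouth); point: centre of the well's floor, 13 mm above the table; x points across the row to the folded-back lid, y along the row. The foam's top is 19 mm above the table in all cases.
- drops_a_center (a point): bystander: white eye-drop bottle, 25 mm across, 62 mm high, standing loose in one end of the tray beside the cases; the point is its centre, half-way up
- drops_b_center (a point): bystander: amber eye-drop bottle with black cap, 30 mm across, 70 mm high, standing loose on the table near one end of the drying rack; the point is its centre, half-way up
Not all that is in view belongs to the job. What is shaped like the part that bears case_57_seat but red or yellow is not meant.

How it is judged (in metres and radians):
At the end, for the whole second after the job is handed in: each of the four lenses lies in the well of the case of its own size: within 8.5 mm of the well's centre, its underside down on the well's floor (within 3 mm), flat to within 0.1 rad and at rest (under 20 mm/s) (horizontal distance between lens_24_center and case_24_seat below 0.0085 m and z of lens_24_center in the frame of case_24_seat between 0.009 and 0.015 m and angle between each of lens_24_center, lens_35_center, lens_46_center, lens_57_center's own z axis and vertical below 0.1 rad and linear speed of each of lens_24, lens_35, lens_46, lens_57 below 0.02 m/s and horizontal distance between lens_35_center and case_35_seat below 0.0085 m and z of lens_35_center in the frame of case_35_seat between 0.009 and 0.015 m and horizontal distance between lens_46_center and case_46_seat below 0.0085 m and z of lens_46_center in the frame of case_46_seat between 0.009 and 0.015 m and horizontal distance between lens_57_center and case_57_seat below 0.0085 m and z of lens_57_center in the frame of case_57_seat between 0.009 and 0.015 m); the robot touches nothing.
It fails at once if a lens is let fall (it touches nothing while its centre is more than 70 mm above the table) ((height (world z) of lens_24_center above 0.07 m and contact force between lens_24 and anything else below 0.005 N) or (height (world z) of lens_35_center above 0.07 m and contact force between lens_35 and anything else below 0.005 N) or (height (world z) of lens_46_center above 0.07 m and contact force between lens_46 and anything else below 0.005 N) or (height (world z) of lens_57_center above 0.07 m and contact force between lens_57 and anything else below 0.005 N)).
It fails at once if the white eye-drop bottle is moved by more than 20 mm or knocked over (distance of drops_a_center from where it was at the start of the episode above 0.02 m or angle between drops_a_center's own z axis and vertical above 0.5 rad).
It fails at once if the amber eye-drop bottle is moved by more than 20 mm or knocked over (distance of drops_b_center from where it was at the start of the episode above 0.02 m or angle between drops_b_center's own z axis and vertical above 0.5 rad).
It also fails if it takes over 83 s, if anything falls off the work surface, if the arm or the gripper's body presses on something with over 40 N, if the wrist force passes 120 N, or if a joint passes its speed limit or range.

## Robot

A 6-joint arm with a two-finger parallel gripper is mounted at the origin on the work surface. World frame = base frame: x ahead of the robot, y to its left, z up, the work surface at z = 0. Lengths are in mm, angles in rad, forces in N, time in s.
With the tool pointing down it reaches from about 350 to 975 mm from the base axis. Payload 7.1 kg.
Tool frame: the origin (TCP) lies at the centre of the arm's flange, where the gripper is bolted on; the fingertips stand 182 mm ahead of it and the grasp point (between the pads) lies 163 mm ahead of it; z points along the fingers, y is the line along which they close (so a half turn about z gives the same grasp; the last joint's range is limited). The gripper opens to 88 mm and grips with 3 to 60 N. Pads are 20 mm wide; open, the fingers measure 115 mm over their backs; the gripper's body (75 mm by 178 mm) begins 61 mm behind the grasp point.
Start: joints at [1.244, 0.423, 1.63, -0, 1.089, -0.019], TCP at [189.32, 595.621, 404.675] pointing down, gripper open.
Joint ranges: [-3, 3], [-0.9, 2.11], [0.09, 2.58], [-1.31, 4.45], [0.11, 2.69], [-2.54, 2.54]. Speed limits (rad/s): [2.39, 2.39, 3.01, 3.14, 3.14, 3.14].

## Interface

Orientations are given as a rotation vector (axis times angle).
In Python, from workcell import readout, get_image, ctrl gives the robot as it stands.
- The arm moves only by the tool step_arm, never from a script. Its argument "targets" is a list that holds one entry, the list of rows, each a list of 7 numbers: the shift along the world's x, y, z as a fraction of full scale, then the turn, a rotation vector about the world's x, y, z as a fraction of full scale, then the opening, from 0 (shut) to 1 (fully open). In form: [[[dx, dy, dz, wx, wy, wz, claw], ...]]. A call has exactly 5 rows; each row shifts and turns the commanded pose from where the row before left it; what a row does not reach is not made up. Full scale, the value 1, is 0.05 m for a shift and 4 degrees for a turn. A row lasts 1/8 s, in which the tool goes at most 62.5 mm and 10.7 degrees, less where a joint would pass 70% of its speed; a pose out of reach is approached as far as the arm can. A call with a number of a shift or a turn outside -1 to 1 is refused whole. A call with a gripper value outside its range is refused whole. The fingers move at their own pace and stop on an object; the grip force is fixed at half the most. Time passes only in rows, so rows that do not move let the fingers close, or fill a call up. It gives the time, the measured TCP pose, the force, the opening and the grip force at its end, in the units of the state.
- readout.get_obs(): the state, without advancing time (a new reading comes with each control period).
- get_image(name): name is "scene" or "side" or "wrist"; returns a dict with "pixels" (384x512x3 uint8, red, green, blue), "intrinsics" (3x3 intrinsics, pixels), "k1" (the pictures are not rectified: a ray, as slopes to the right and down, at radius r is drawn at 1 + k1 r^2 times it, then the intrinsics apply), "extrinsics" (4x4, takes a point from world to camera coordinates). Camera axes: x right, y down, z forward; pixel columns grow to the right and rows downward; lengths in mm; the calibration is good to about 2 mm. A picture is of the moment at which its call begins. There is no depth.
- ctrl.close_job(): hands the job in; it is judged then, once.
The state is a dict: "t": time; "qpos": joint angles; "qvel": joint speeds; "joint_torque": joint torques, N m; "ee_pos": TCP position; "orientation": TCP orientation; "ft_force": force on the tool from outside, world axes, zero at the start; "moment": the same for the moment, N m; "width": finger opening in mm; "grasp_force": force on a finger pad.
Only numpy, scipy, OpenCV 4.12 (cv2) and the standard library are available. Lean on these libraries where they do the work, as an engineer would, in place of code of your own. Each camera call takes 0.05 s, during which the arm holds its last target. There are 200 camera calls.

## Working session

There is one attempt and no reset: what is moved stays moved. The work goes in short steps, Python scripts to look and compute and a tool call to move; the robot and the scene stay as the last step left them, time stands still between calls to the robot, and variables do not carry over. Pictures are saved under pics/ and viewed, at most 15 in all, crops included, and the job is handed in when it is done.

Besides the shell and the picture viewer there is one more tool, called after "Call:" as name(argument=value, ...), one argument or row to a line, values as JSON. step_arm: Moves the arm, as the interface text tells. Shift numbers are shares of 0.05 m and turn numbers shares of 4 degrees, none past 1 either way. Its arguments: {"type":"object","properties":{"targets":{"type":"array"}},"required":["targets"]}

```bash
mkdir -p pics; ls; cat > h.py <<'E'
import numpy as np, cv2, pickle
from workcell import readout, get_image, ctrl
def grab(name,fn=None):
    d=get_image(name); d['pixels']=np.array(d['pixels'])
    if fn: cv2.imwrite('pics/'+fn+'.png',d['pixels'][:,:,::-1]); pickle.dump({k:d[k] for k in('pixels','intrinsics','k1','extrinsics')},open('pics/'+fn+'.pkl','wb'))
    return d
def load(fn): return pickle.load(open('pics/'+fn+'.pkl','rb'))
def ray(d,u,v):
    K=np.array(d['intrinsics']);E=np.array(d['extrinsics'])
    s=cv2.undistortPoints(np.array([[[u,v]]],float),K,np.array([d['k1'],0,0,0],float))[0,0]
    R=E[:3,:3];t=E[:3,3]
    return -R.T@t, R.T@np.array([s[0],s[1],1])
def onz(d,u,v,z):
    o,r=ray(d,u,v); return o+r*(z-o[2])/r[2]
def proj(d,P):
    K=np.array(d['intrinsics']);E=np.array(d['extrinsics'])
    c=E[:3,:3]@np.array(P,float)+E[:3,3]; s=c[:2]/c[2]; s=s*(1+d['k1']*(s@s))
    return K[:2,:2]@s+K[:2,2]
E
python3 - <<'E'
from h import *
a=grab('scene','scene0');b=grab('side','side0');c=grab('wrist','wrist0')
for d in(a,b,c): print(ray(d,256,192), d['k1'])
print(readout.get_obs())
E
```

```text
pics
(array([930.46921841, 354.56860046, 916.77254223]), array([-0.46037212, -0.44523825, -0.76819219])) -0.0798981750334653
(array([423.09186827, 778.07838036, 719.37980802]), array([ 0.01355436, -0.81294902, -0.58226154])) -0.07775411813442754
(array([108.70694839, 621.31401193, 383.46262396]), array([ 0.29011501, -0.09789403, -0.95198134])) -0.011677757021904784
{'t': 0.15, 'qpos': array([ 1.24398786e+00,  4.23677962e-01,  1.63047407e+00,  4.38518619e-06,
        1.08858713e+00, -1.90151560e-02]), 'qvel': array([-3.45920676e-04, -3.29346335e-03, -2.92833417e-03,  1.63741653e-03,
       -1.33406609e-05,  1.93942713e-03]), 'joint_torque': array([ 2.45733991e-04, -5.44987750e+01, -2.73916340e+01,  6.43993216e-02,
        2.05079047e-02, -7.59565364e-05]), 'ee_pos': array([189.26695597, 595.44156155, 404.08810947]), 'orientation': array([-4.81546650e-01, -3.10426331e+00,  1.77290438e-03]), 'ft_force': array([ 0.14031014,  0.17920901, -1.20384966]), 'moment': array([-0.01857272, -0.01770046,  0.03264882]), 'grasp_force': 0.0, 'width': 87.56772754517998}
```

View pics/scene0.png

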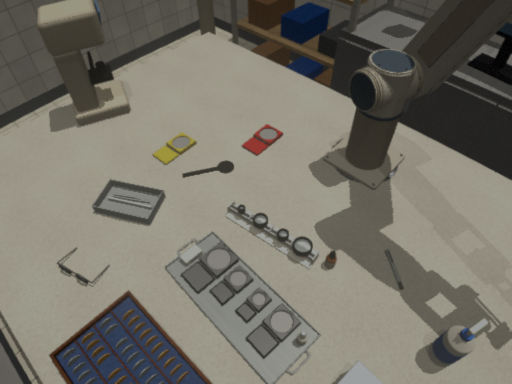

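View pics/side0.png

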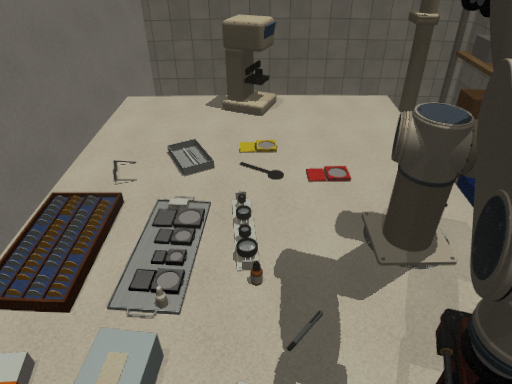

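Scene: lenses at about (241,209), (260,219), (283,235), (302,246), amber bottle at (331,258). Case wells are at (218,261), (238,279), (259,299), (281,322), white bottle at (302,338). Look-alikes are the yellow case (181,142) and the red case (268,133), both rejected by colour. A close crop to check the sizes.

```bash
python3 - <<'E'
from h import *
a=load('scene0')
im=a['pixels'][190:370,160:350,::-1]
cv2.imwrite('pics/c1.png',cv2.resize(im,None,fx=3.2,fy=3.2,interpolation=cv2.INTER_CUBIC))
for n,u,v in[('l',241,209),('l',260,219),('l',283,235),('l',302,246)]: print(n,onz(a,u,v,50).round())
for u,v in[(218,261),(238,279),(259,299),(281,322)]: print('c',onz(a,u,v,19).round())
print('amb',onz(a,331,258,35).round(),'wh',onz(a,302,338,40).round())
E
```

```text
l [ 491. -135.   50.]
l [479. -68.  50.]
l [475.  19.  50.]
l [466.  82.  50.]
c [650. -70.  19.]
c [650.  10.  19.]
c [653.  91.  19.]
c [660. 174.  19.]
amb [434. 160.  35.] wh [662. 241.  40.]
```

View pics/c1.png

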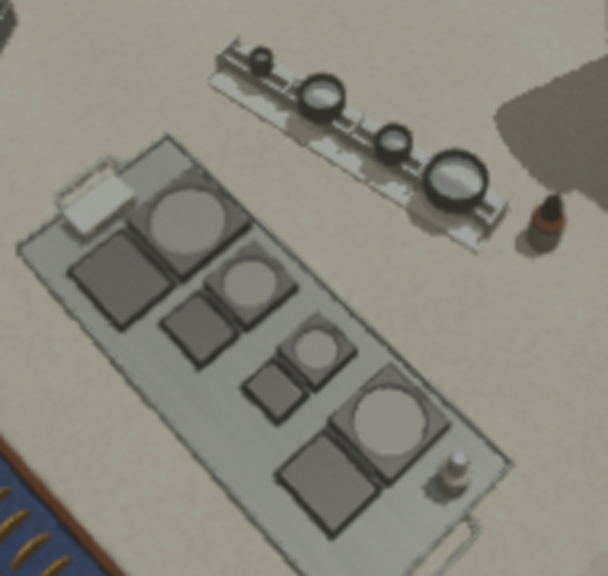

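View pics/wrist0.png

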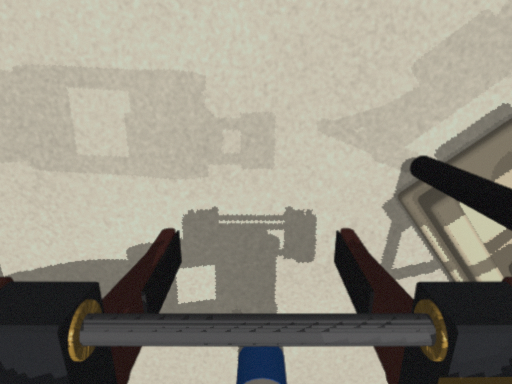

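Lenses from −y to +y: 24, 46, 35, 57. Cases from −y: large, 35, 24, large, so which of the two large ones is the 57 still has to be measured. I'm moving to a wrist overview with the fingers turned across the row.

Call:
step_arm(
  targets=[
    [[0.37, -0.565, 0.036, 0, 0, -0.825, 1], [0.37, -0.565, 0.036, 0, 0, -0.825, 1], [0.37, -0.565, 0.036, 0, 0, -0.825, 1], [0.37, -0.565, 0.036, 0, 0, -0.825, 1], [0.37, -0.565, 0.036, 0, 0, -0.825, 1]],
  ],
)

```text
t: 0.78
ee_pos: [282.3, 453.3, 413.6]
orientation: [-0.925, -3.002, 0.001]
ft_force: [0.2, 0.8, -0.5]
width: 87.6
grasp_force: 0.0
```

Call:
step_arm(
  targets=[
    [[0.37, -0.565, 0.036, 0, 0, -0.825, 1], [0.37, -0.565, 0.036, 0, 0, -0.825, 1], [0.37, -0.565, 0.036, 0, 0, -0.825, 1], [0.37, -0.565, 0.036, 0, 0, -0.825, 1], [0.37, -0.565, 0.036, 0, 0, -0.825, 1]],
  ],
)

```text
t: 1.4
ee_pos: [374.7, 312.1, 422.6]
orientation: [-1.346, -2.839, 0.0]
ft_force: [0.3, 0.3, 0.2]
width: 88.1
grasp_force: 0.0
```

Call:
step_arm(
  targets=[
    [[0.37, -0.565, 0.036, 0, 0, -0.825, 1], [0.37, -0.565, 0.036, 0, 0, -0.825, 1], [0.37, -0.565, 0.036, 0, 0, -0.825, 1], [0.37, -0.565, 0.036, 0, 0, -0.825, 1], [0.37, -0.565, 0.036, 0, 0, -0.825, 1]],
  ],
)

```text
t: 2.02
ee_pos: [467.2, 170.8, 431.6]
orientation: [-1.739, -2.616, 0.0]
ft_force: [0.3, 0.8, 0.2]
width: 87.9
grasp_force: 0.0
```

Call:
step_arm(
  targets=[
    [[0.37, -0.565, 0.036, 0, 0, -0.825, 1], [0.37, -0.565, 0.036, 0, 0, -0.825, 1], [0.37, -0.565, 0.036, 0, 0, -0.825, 1], [0.37, -0.565, 0.036, 0, 0, -0.825, 1], [0.37, -0.565, 0.036, 0, 0, -0.825, 1]],
  ],
)

```text
t: 2.65
ee_pos: [559.7, 29.6, 440.5]
orientation: [-2.097, -2.339, 0.0]
ft_force: [-0.0, -0.2, 0.1]
width: 87.7
grasp_force: 0.0
```

```bash
python3 - <<'E'
from h import *
c=grab('wrist','w1'); o=readout.get_obs(); print(o['t'],o['ee_pos'],o['orientation']); print(ray(c,256,192),c['intrinsics'])
E
```

```text
2.7 [561.57215777  27.21584151 440.90215632] [2.09957293e+00 2.33381668e+00 2.31935661e-04]
(array([550.27993705, 113.72951841, 420.00158842]), array([ 0.02928466, -0.30401226, -0.95222759])) [[316.44321383   0.         257.3272101 ]
 [  0.         316.44321383 191.70933342]
 [  0.           0.           1.        ]]
```

View pics/w1.png

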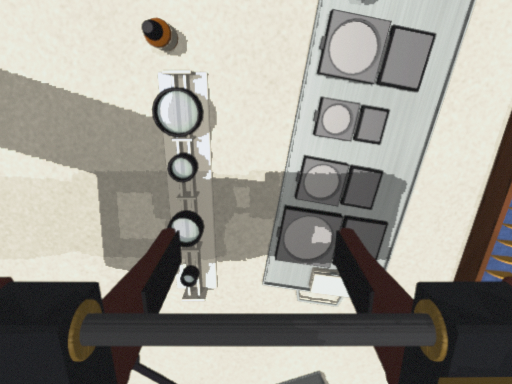

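Wrist view: lenses at 57 (178,111), 35 (182,167), 46 (186,228), 24 (189,275). Wells are at (353,47), (336,118), (321,181), (308,236), with the amber bottle at (157,32). Next, measuring these.

```bash
cat > m.py <<'E'
from h import *
def lens(d,u,v,r):
    g=cv2.cvtColor(d['pixels'],cv2.COLOR_RGB2GRAY)
    m=np.zeros_like(g); cv2.circle(m,(int(u),int(v)),int(r),255,-1)
    b=((g<65)&(m>0)).astype(np.uint8)
    n,lab,st,ce=cv2.connectedComponentsWithStats(b); k=1+np.argmax(st[1:,4])
    pts=np.argwhere(lab==k)[:,::-1].astype(np.int32); h=cv2.convexHull(pts).reshape(-1,2)
    P=np.array([onz(d,x,y,38)[:2] for x,y in h]).astype(np.float32)
    c,R=cv2.minEnclosingCircle(P); return np.round(c,1),round(2*R,1)
def well(d,u,v,tol=7):
    g=cv2.medianBlur(cv2.cvtColor(d['pixels'],cv2.COLOR_RGB2GRAY),3)
    m=np.zeros((g.shape[0]+2,g.shape[1]+2),np.uint8)
    cv2.floodFill(g.copy(),m,(int(u),int(v)),255,tol,tol,cv2.FLOODFILL_FIXED_RANGE|4)
    pts=np.argwhere(m[1:-1,1:-1])[:,::-1].astype(np.int32); h=cv2.convexHull(pts).reshape(-1,2)
    P=np.array([onz(d,x,y,14)[:2] for x,y in h]).astype(np.float32)
    c,R=cv2.minEnclosingCircle(P); e=cv2.fitEllipse(P); return np.round(c,1),round(2*R,1),np.round(e[0],1),np.round(e[1],1)
E
python3 - <<'E'
from m import *
d=load('w1')
for u,v,r in[(178,111,32),(182,167,22),(186,228,24),(189,275,15)]: print(lens(d,u,v,r))
for t in(6,12,20):
  for u,v in[(353,47),(336,118),(321,181),(300,236)]: print(t,well(d,u,v,t))
E
```

```text
(array([459.4,  79.7]), 59.0)
(array([468.1,  14. ]), 38.3)
(array([474.7, -72.2]), 61.5)
(array([ 484.8, -139.1]), 33.7)
6 (array([656.7, 174.1]), 54.2, array([656.9, 174.3]), array([52.6, 54. ]))
6 (array([652.5,  90.7]), 32.7, array([652. ,  90.6]), array([30.8, 32.1]))
6 (array([645.7,   8.9]), 45.1, array([646.3,   9.4]), array([42.3, 45.8]))
6 (array([642. , -75.2]), 65.1, array([642.1, -75.4]), array([63.5, 64.8]))
12 (array([657.4, 174.5]), 54.8, array([657.1, 174.4]), array([53.6, 54.4]))
12 (array([652.3,  90.7]), 32.7, array([652. ,  90.7]), array([31.6, 32.1]))
12 (array([647.9,  11.7]), 49.8, array([647.8,  11.9]), array([45. , 50.4]))
12 (array([642.6, -75.3]), 65.9, array([642.4, -75.2]), array([64.5, 65.4]))
20 (array([657.5, 174.4]), 55.0, array([657.3, 174.3]), array([54.2, 54.8]))
20 (array([652.5,  90.7]), 33.2, array([652.1,  90.7]), array([32.1, 33. ]))
20 (array([651.4,  18.3]), 65.8, array([650.6,  22. ]), array([57.1, 70.7]))
20 (array([642.4, -75. ]), 67.2, array([642.4, -75.2]), array([65.3, 66.7]))
```

Case sizes: 57 at (642.4,−75.2), 35 at (647,8.7), 24 at (652.2,90.7), 46 at (657.3,174.3). Closer look at lens 57 and its neighbour.

Call:
step_arm(
  targets=[
    [[-0.4, 0.12, -0.56, 0, 0, 0, 1], [-0.4, 0.12, -0.56, 0, 0, 0, 1], [-0.4, 0.12, -0.56, 0, 0, 0, 1], [-0.4, 0.12, -0.56, 0, 0, 0, 1], [-0.4, 0.12, -0.56, 0, 0, 0, 1]],
  ],
)

```text
t: 3.32
ee_pos: [458.4, 60.9, 299.9]
orientation: [-2.094, -2.342, -0.0]
ft_force: [1.4, -0.3, -0.0]
width: 88.0
grasp_force: 0.0
```

Call:
step_arm(
  targets=[
    [[0, 0, 0, 0, 0, 0, 1], [0, 0, 0, 0, 0, 0, 1], [0, 0, 0, 0, 0, 0, 1], [0, 0, 0, 0, 0, 0, 1], [0, 0, 0, 0, 0, 0, 1]],
  ],
)

```text
t: 3.95
ee_pos: [459.7, 60.5, 301.1]
orientation: [2.094, 2.341, 0.001]
ft_force: [0.1, -0.0, 0.5]
width: 87.7
grasp_force: 0.0
```

```bash
python3 - <<'E'
from m import *
c=grab('wrist','w2'); o=readout.get_obs(); print(o['t'],o['ee_pos'],o['orientation'])
for P in[(459.4,79.7,50),(468,14,50)]: print(proj(c,P))
u,v=proj(c,(459.4,79.7,38)); print(lens(c,u,v,50))
E
```

```text
4.0 [459.54166449  60.52892511 300.96241488] [2.09458354e+00 2.34083796e+00 7.28115974e-04]
[259.62105593 181.4529292 ]
[261.04545031 259.08240418]
(array([460. ,  78.9]), 60.0)
```

View pics/w2.png

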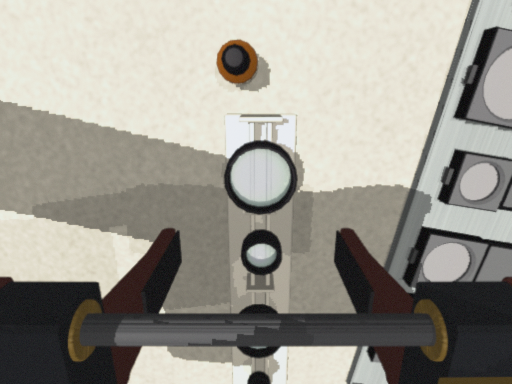

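Close view: lens 57 is at (260,177), world (460,79), rack clear around it, amber bottle at (237,62). Grasping it.

Call:
step_arm(
  targets=[
    [[0, 0.075, -0.3, 0, 0, 0, 1], [0, 0.075, -0.3, 0, 0, 0, 1], [0, 0.075, -0.3, 0, 0, 0, 1], [0, 0.075, -0.3, 0, 0, 0, 1], [0, 0.075, -0.3, 0, 0, 0, 1]],
  ],
)

```text
t: 4.62
ee_pos: [459.2, 79.7, 224.4]
orientation: [-2.094, -2.341, 0.001]
ft_force: [0.2, 0.3, -0.6]
width: 87.6
grasp_force: 0.0
```

Call:
step_arm(
  targets=[
    [[0, 0, -0.092, 0, 0, 0, 1], [0, 0, -0.092, 0, 0, 0, 1], [0, 0, 0, 0, 0, 0, 1], [0, 0, 0, 0, 0, 0, 0.3], [0, 0, 0, 0, 0, 0, 0]],
  ],
)

```text
t: 5.25
ee_pos: [459.5, 79.3, 216.8]
orientation: [2.095, 2.341, 0.001]
ft_force: [0.0, -0.7, -0.3]
width: 71.4
grasp_force: 0.0
```

Call:
step_arm(
  targets=[
    [[0, 0, 0, 0, 0, 0, 0], [0, 0, 0, 0, 0, 0, 0], [0, 0, 0, 0, 0, 0, 0], [0, 0, 0, 0, 0, 0, 0], [0, 0, 0, 0, 0, 0, 0]],
  ],
)

```text
t: 5.88
ee_pos: [459.4, 79.4, 216.7]
orientation: [2.095, 2.341, 0.0]
ft_force: [-0.4, 0.6, 6.1]
width: 56.4
grasp_force: 30.0
```

Call:
step_arm(
  targets=[
    [[0, 0, 0.1, 0, 0, 0, 0], [0, 0, 0.2, 0, 0, 0, 0], [0, 0, 0.2, 0, 0, 0, 0], [0, 0, 0.1, 0, 0, 0, 0], [0, 0, 0, 0, 0, 0, 0]],
  ],
)

```text
t: 6.5
ee_pos: [459.5, 79.4, 247.1]
orientation: [2.094, 2.341, 0.001]
ft_force: [0.3, 0.4, -0.7]
width: 56.4
grasp_force: 30.0
```

Call:
step_arm(
  targets=[
    [[0.2, -0.169, 0, 0, 0, 0, 0], [0.4, -0.338, 0, 0, 0, 0, 0], [0.4, -0.338, 0, 0, 0, 0, 0], [0.4, -0.338, 0, 0, 0, 0, 0], [0.4, -0.338, 0, 0, 0, 0, 0]],
  ],
)

```text
t: 7.12
ee_pos: [550.4, 2.1, 246.0]
orientation: [-2.095, -2.341, 0.0]
ft_force: [0.3, -0.4, -1.6]
width: 56.5
grasp_force: 30.0
```

Call:
step_arm(
  targets=[
    [[0.4, -0.338, 0, 0, 0, 0, 0], [0.4, -0.338, 0, 0, 0, 0, 0], [0.4, -0.338, 0, 0, 0, 0, 0], [0.4, -0.338, 0, 0, 0, 0, 0], [0.26, -0.22, 0, 0, 0, 0, 0]],
  ],
)

```text
t: 7.75
ee_pos: [643.3, -76.7, 245.9]
orientation: [-2.096, -2.34, 0.0]
ft_force: [0.4, -0.2, -0.7]
width: 56.6
grasp_force: 30.0
```

Call:
step_arm(
  targets=[
    [[0, 0, 0, 0, 0, 0, 0], [0, 0, 0, 0, 0, 0, 0], [0, 0, 0, 0, 0, 0, 0], [0, 0, 0, 0, 0, 0, 0], [0, 0, 0, 0, 0, 0, 0]],
  ],
)

```text
t: 8.38
ee_pos: [642.2, -75.0, 246.6]
orientation: [2.094, 2.342, 0.0]
ft_force: [-0.4, -0.0, -1.0]
width: 56.6
grasp_force: 30.0
```

```bash
python3 - <<'E'
from m import *
c=grab('wrist','w3'); o=readout.get_obs(); print(o['t'],o['ee_pos'],o['width'])
for P in[(647,8.7,14),(642.4,-75.2,14),(468,14,38),(652.2,90.7,14)]: print(proj(c,P))
E
```

```text
8.425 [642.23955686 -75.04984889 246.57344293] 56.24626058148869
[279.38165989  93.93715104]
[257.71905656 214.29164419]
[-38.97399442  47.863157  ]
[307.40696495 -54.90176968]
```

View pics/w3.png

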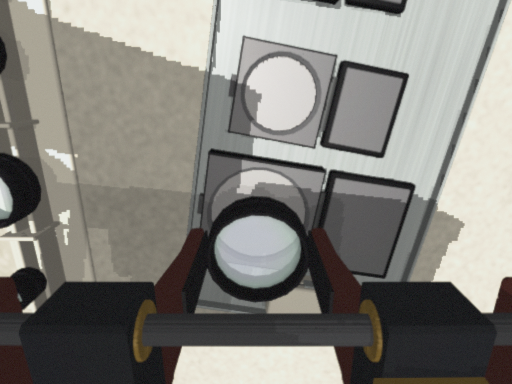

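Wrist view: the lens is held at (258,249) above the well, whose mouth spans about 208–310 in columns, so it is centred. Lowering it.

Call:
step_arm(
  targets=[
    [[0, 0, -0.2, 0, 0, 0, 0], [0, 0, -0.25, 0, 0, 0, 0], [0, 0, -0.2, 0, 0, 0, 0], [0, 0, -0.12, 0, 0, 0, 0], [0, 0, -0.05, 0, 0, 0, 0]],
  ],
)

```text
t: 9.05
ee_pos: [642.2, -75.3, 204.8]
orientation: [-2.094, -2.341, 0.001]
ft_force: [0.3, -0.1, -0.6]
width: 56.2
grasp_force: 30.0
```

Call:
step_arm(
  targets=[
    [[0, 0, -0.03, 0, 0, 0, 0], [0, 0, 0, 0, 0, 0, 0], [0, 0, 0, 0, 0, 0, 0], [0, 0, 0, 0, 0, 0, 0], [0, 0, 0, 0, 0, 0, 0]],
  ],
)

```text
t: 9.68
ee_pos: [642.4, -75.3, 204.1]
orientation: [2.095, 2.341, 0.0]
ft_force: [-0.1, -0.6, -0.4]
width: 56.2
grasp_force: 30.0
```

```bash
python3 - <<'E'
from m import *
c=load('w3')
for t in(8,15,25):print(well(c,281,92,t))
o=readout.get_obs(); print(o['ee_pos'],o['ft_force'],o['width'])
E
```

```text
(array([647. ,   8.4]), 44.3, array([646.9,   8.5]), array([43.7, 44.2]))
(array([647.2,   8.4]), 44.6, array([647.1,   8.4]), array([44.2, 44.4]))
(array([647.1,   8.3]), 45.0, array([647.2,   8.4]), array([44.3, 44.7]))
[642.36062852 -75.27545862 204.13704469] [-0.11757407 -0.58718633 -0.36305884] 56.157638213544786
```

Call:
step_arm(
  targets=[
    [[0, 0, 0, 0, 0, 0, 0.8], [0, 0, 0, 0, 0, 0, 1], [0, 0, 0, 0, 0, 0, 1], [0, 0, 0, 0, 0, 0, 1], [0, 0, 0, 0, 0, 0, 1]],
  ],
)

```text
t: 10.3
ee_pos: [642.3, -75.3, 204.0]
orientation: [-2.095, -2.341, 0.0]
ft_force: [-0.1, 1.2, -0.3]
width: 87.8
grasp_force: 0.0
```

Call:
step_arm(
  targets=[
    [[0, 0, 0.1, 0, 0, 0, 1], [0, 0, 0.4, 0, 0, 0, 1], [0, 0, 0.6, 0, 0, 0, 1], [-0.3, 0, 0.6, 0, 0, 0, 1], [-0.6, -0.1, 0.2, 0, 0, 0, 1]],
  ],
)

```text
t: 10.92
ee_pos: [598.3, -80.2, 302.6]
orientation: [2.091, 2.338, 0.005]
ft_force: [-0.2, -0.7, 0.5]
width: 87.8
grasp_force: 0.0
```

Call:
step_arm(
  targets=[
    [[-0.6, -0.1, 0, 0, 0, 0, 1], [-0.6, -0.1, 0, 0, 0, 0, 1], [-0.6, -0.1, 0, 0, 0, 0, 1], [-0.6, -0.1, 0, 0, 0, 0, 1], [0, 0, 0, 0, 0, 0, 1]],
  ],
)

```text
t: 11.55
ee_pos: [476.0, -100.4, 300.1]
orientation: [2.096, 2.34, 0.0]
ft_force: [0.3, -0.1, -1.1]
width: 87.9
grasp_force: 0.0
```

Call:
step_arm(
  targets=[
    [[0, 0, 0, 0, 0, 0, 1], [0, 0, 0, 0, 0, 0, 1], [0, 0, 0, 0, 0, 0, 1], [0, 0, 0, 0, 0, 0, 1], [0, 0, 0, 0, 0, 0, 1]],
  ],
)

```text
t: 12.18
ee_pos: [477.4, -100.2, 298.8]
orientation: [-2.094, -2.341, 0.0]
ft_force: [-0.5, -0.2, -0.4]
width: 87.7
grasp_force: 0.0
```

```bash
python3 - <<'E'
from m import *
c=grab('wrist','w4'); o=readout.get_obs(); print(o['t'],o['ee_pos'],o['width'])
for P,r in[((474.7,-72.2,38),38),((484.8,-139,38),26)]:
  u,v=proj(c,P); print(u,v,lens(c,u,v,r))
s=grab('side')
cv2.imwrite('pics/c2.png',cv2.resize(s['pixels'][180:320,100:280,::-1],None,fx=3,fy=3,interpolation=cv2.INTER_CUBIC))
E
```

```text
12.225 [ 477.35809206 -100.24872035  298.86814406] 87.93242041937566
258.0176668505142 166.81963783432712 (array([475.1, -69.3]), 48.6)
261.1241188403688 245.0185084645778 (array([ 483.1, -140. ]), 31.5)
```

View pics/w4.png

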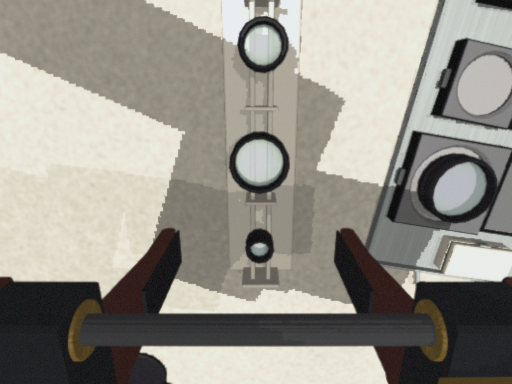

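View pics/c2.png

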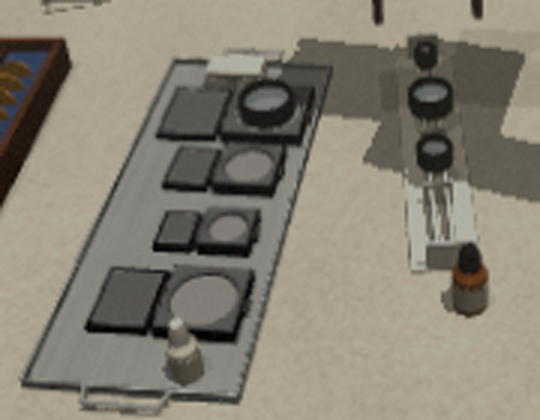

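Lens 57 is seated in its case: in the side crop it lies flat at (266,103). Lens 46 is at (259,162), world (475,−69). Grasping it.

Call:
step_arm(
  targets=[
    [[-0.008, 0.123, -0.3, 0, 0, 0, 1], [-0.008, 0.123, -0.3, 0, 0, 0, 1], [-0.008, 0.123, -0.3, 0, 0, 0, 1], [-0.008, 0.123, -0.3, 0, 0, 0, 1], [-0.008, 0.123, -0.3, 0, 0, 0, 1]],
  ],
)

```text
t: 12.9
ee_pos: [475.2, -69.0, 222.7]
orientation: [-2.094, -2.341, 0.0]
ft_force: [-0.0, -0.2, -1.0]
width: 87.9
grasp_force: 0.0
```

Call:
step_arm(
  targets=[
    [[0, 0, -0.07, 0, 0, 0, 1], [0, 0, -0.07, 0, 0, 0, 1], [0, 0, 0, 0, 0, 0, 1], [0, 0, 0, 0, 0, 0, 0.3], [0, 0, 0, 0, 0, 0, 0]],
  ],
)

```text
t: 13.52
ee_pos: [475.4, -69.7, 217.3]
orientation: [2.095, 2.341, 0.001]
ft_force: [-0.7, -1.0, -0.4]
width: 71.5
grasp_force: 0.0
```

Call:
step_arm(
  targets=[
    [[0, 0, 0, 0, 0, 0, 0], [0, 0, 0, 0, 0, 0, 0], [0, 0, 0, 0, 0, 0, 0], [0, 0, 0, 0, 0, 0, 0], [0, 0, 0, 0, 0, 0, 0]],
  ],
)

```text
t: 14.15
ee_pos: [475.3, -69.5, 217.0]
orientation: [2.095, 2.341, 0.0]
ft_force: [-0.3, -0.6, 1.5]
width: 45.4
grasp_force: 30.0
```

Call:
step_arm(
  targets=[
    [[0, 0, 0.1, 0, 0, 0, 0], [0, 0, 0.2, 0, 0, 0, 0], [0, 0, 0.2, 0, 0, 0, 0], [0, 0, 0.1, 0, 0, 0, 0], [0, 0, 0, 0, 0, 0, 0]],
  ],
)

```text
t: 14.78
ee_pos: [475.5, -69.6, 247.6]
orientation: [2.094, 2.341, 0.001]
ft_force: [-0.5, -0.2, -0.8]
width: 45.6
grasp_force: 30.0
```

Call:
step_arm(
  targets=[
    [[0.12, 0.16, 0, 0, 0, 0, 0], [0.26, 0.348, 0, 0, 0, 0, 0], [0.26, 0.348, 0, 0, 0, 0, 0], [0.26, 0.348, 0, 0, 0, 0, 0], [0.26, 0.348, 0, 0, 0, 0, 0]],
  ],
)

```text
t: 15.4
ee_pos: [534.2, 9.5, 246.9]
orientation: [-2.094, -2.342, 0.0]
ft_force: [-0.4, -0.0, -1.3]
width: 45.2
grasp_force: 30.0
```

Call:
step_arm(
  targets=[
    [[0.26, 0.348, 0, 0, 0, 0, 0], [0.26, 0.348, 0, 0, 0, 0, 0], [0.26, 0.348, 0, 0, 0, 0, 0], [0.26, 0.348, 0, 0, 0, 0, 0], [0.26, 0.348, 0, 0, 0, 0, 0]],
  ],
)

```text
t: 16.02
ee_pos: [599.2, 96.2, 246.9]
orientation: [-2.095, -2.341, 0.0]
ft_force: [-0.6, 0.5, -0.8]
width: 45.4
grasp_force: 30.0
```

Call:
step_arm(
  targets=[
    [[0.26, 0.348, 0, 0, 0, 0, 0], [0.26, 0.348, 0, 0, 0, 0, 0], [0.26, 0.348, 0, 0, 0, 0, 0], [0.26, 0.348, 0, 0, 0, 0, 0], [0.14, 0.192, 0, 0, 0, 0, 0]],
  ],
)

```text
t: 16.65
ee_pos: [658.1, 175.6, 246.9]
orientation: [2.094, 2.342, 0.0]
ft_force: [0.4, 1.1, -0.8]
width: 45.1
grasp_force: 30.0
```

Call:
step_arm(
  targets=[
    [[0, 0, 0, 0, 0, 0, 0], [0, 0, 0, 0, 0, 0, 0], [0, 0, 0, 0, 0, 0, 0], [0, 0, 0, 0, 0, 0, 0], [0, 0, 0, 0, 0, 0, 0]],
  ],
)

```text
t: 17.27
ee_pos: [657.3, 174.0, 247.1]
orientation: [2.095, 2.341, 0.0]
ft_force: [0.6, 0.9, -0.7]
width: 45.2
grasp_force: 30.0
```

```bash
python3 - <<'E'
from m import *
c=grab('wrist','w5'); o=readout.get_obs(); print(o['t'],o['ee_pos'],o['width'])
print(proj(c,(657.3,174.3,14)),proj(c,(657.3,174.3,68)),[proj(c,(657.3+s*28.5,174.3,19)) for s in(-1,1)], proj(c,(657.3,174.3+28.5,19)))
E
```

```text
17.325 [657.28793724 174.08552716 247.05376278] 45.56575409698066
[257.56038815 213.38037443] [257.70901478 249.12284139] [array([217.27668941, 211.8670176 ]), array([297.51293602, 220.08650983])] [262.19796093 177.21891048]
```

View pics/w5.png

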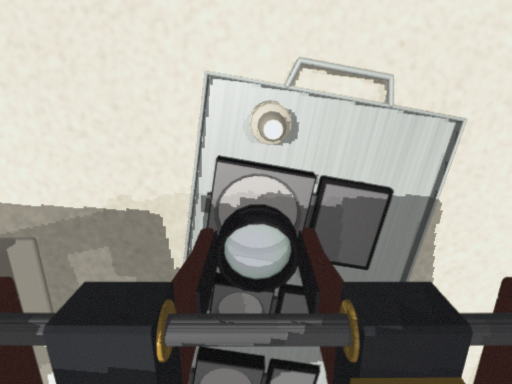

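Wrist view: lens 46 is held at (257,248) and the well mouth spans about columns 216–299 with its top at row 176, matching the prediction. The white bottle at (272,123) is clear. Lowering and releasing.

Call:
step_arm(
  targets=[
    [[0, 0, -0.2, 0, 0, 0, 0], [0, 0, -0.25, 0, 0, 0, 0], [0, 0, -0.2, 0, 0, 0, 0], [0, 0, -0.12, 0, 0, 0, 0], [0, 0, -0.05, 0, 0, 0, 0]],
  ],
)

```text
t: 17.95
ee_pos: [657.2, 174.3, 205.3]
orientation: [-2.094, -2.341, 0.001]
ft_force: [0.4, -0.0, -0.2]
width: 45.8
grasp_force: 30.0
```

Call:
step_arm(
  targets=[
    [[0, 0, -0.03, 0, 0, 0, 0], [0, 0, 0, 0, 0, 0, 0], [0, 0, 0, 0, 0, 0, 0], [0, 0, 0, 0, 0, 0, 0], [0, 0, 0, 0, 0, 0, 0]],
  ],
)

```text
t: 18.58
ee_pos: [657.3, 174.3, 204.6]
orientation: [2.095, 2.341, 0.0]
ft_force: [0.1, 0.8, -0.5]
width: 45.3
grasp_force: 30.0
```

Call:
step_arm(
  targets=[
    [[0, 0, 0, 0, 0, 0, 0.8], [0, 0, 0, 0, 0, 0, 1], [0, 0, 0, 0, 0, 0, 1], [0, 0, 0, 0, 0, 0, 1], [0, 0, 0, 0, 0, 0, 1]],
  ],
)

```text
t: 19.2
ee_pos: [657.3, 174.3, 204.5]
orientation: [2.095, 2.341, -0.0]
ft_force: [1.0, 1.2, -0.3]
width: 86.7
grasp_force: 0.0
```

Call:
step_arm(
  targets=[
    [[0, 0, 0.1, 0, 0, 0, 1], [0, 0, 0.4, 0, 0, 0, 1], [0, 0, 0.6, 0, 0, 0, 1], [-0.3, -0.3, 0.6, 0, 0, 0, 1], [-0.4, -0.4, 0.2, 0, 0, 0, 1]],
  ],
)

```text
t: 19.82
ee_pos: [623.0, 139.4, 303.2]
orientation: [2.092, 2.34, 0.007]
ft_force: [-1.0, 0.3, -0.8]
width: 87.9
grasp_force: 0.0
```

Call:
step_arm(
  targets=[
    [[-0.385, -0.36, 0, 0, 0, 0, 1], [-0.385, -0.36, 0, 0, 0, 0, 1], [-0.385, -0.36, 0, 0, 0, 0, 1], [-0.385, -0.36, 0, 0, 0, 0, 1], [-0.385, -0.36, 0, 0, 0, 0, 1]],
  ],
)

```text
t: 20.45
ee_pos: [525.7, 48.8, 301.0]
orientation: [2.094, 2.34, 0.002]
ft_force: [0.0, -0.1, -0.2]
width: 87.8
grasp_force: 0.0
```

Call:
step_arm(
  targets=[
    [[-0.385, -0.36, 0, 0, 0, 0, 1], [-0.385, -0.36, 0, 0, 0, 0, 1], [-0.385, -0.36, 0, 0, 0, 0, 1], [0, 0, 0, 0, 0, 0, 1], [0, 0, 0, 0, 0, 0, 1]],
  ],
)

```text
t: 21.08
ee_pos: [469.2, -4.6, 300.5]
orientation: [2.094, 2.34, 0.003]
ft_force: [-0.0, 0.8, -0.2]
width: 87.7
grasp_force: 0.0
```

```bash
python3 - <<'E'
from m import *
c=grab('wrist','w6'); o=readout.get_obs(); print(o['t'],o['ee_pos'],o['width'])
u,v=proj(c,(468,14,38)); print(u,v,lens(c,u,v,32))
E
```

```text
21.125 [469.2696818   -4.39856661 300.25982637] 87.8477531388021
257.71390886307677 178.05562382261485 (array([468.3,  13.5]), 38.1)
```

View pics/w6.png

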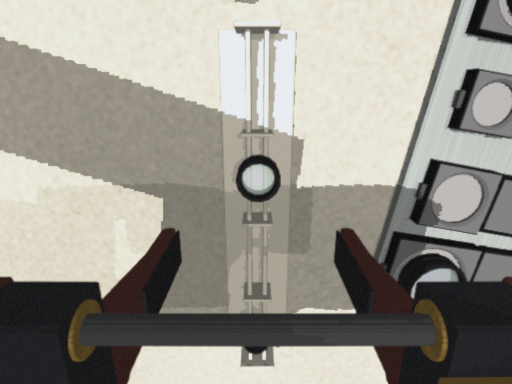

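Lens 35 is at (258,178), world (468.3,13.8), and the rack is free on both sides. Grasping it and carrying it to its case.

Call:
step_arm(
  targets=[
    [[0, 0.074, -0.3, 0, 0, 0, 1], [0, 0.074, -0.3, 0, 0, 0, 1], [0, 0.074, -0.3, 0, 0, 0, 1], [0, 0.074, -0.3, 0, 0, 0, 1], [0, 0.074, -0.3, 0, 0, 0, 1]],
  ],
)

```text
t: 21.75
ee_pos: [468.2, 14.1, 223.2]
orientation: [-2.094, -2.341, 0.001]
ft_force: [0.4, 0.8, 0.7]
width: 87.7
grasp_force: 0.0
```

Call:
step_arm(
  targets=[
    [[0, 0, -0.08, 0, 0, 0, 1], [0, 0, -0.08, 0, 0, 0, 1], [0, 0, 0, 0, 0, 0, 1], [0, 0, 0, 0, 0, 0, 0.3], [0, 0, 0, 0, 0, 0, 0]],
  ],
)

```text
t: 22.38
ee_pos: [468.5, 13.7, 216.9]
orientation: [2.094, 2.341, 0.001]
ft_force: [0.3, -0.1, -0.1]
width: 71.4
grasp_force: 0.0
```

Call:
step_arm(
  targets=[
    [[0, 0, 0, 0, 0, 0, 0], [0, 0, 0, 0, 0, 0, 0], [0, 0, 0, 0, 0, 0, 0], [0, 0, 0, 0, 0, 0, 0], [0, 0, 0, 0, 0, 0, 0]],
  ],
)

```text
t: 23.0
ee_pos: [468.3, 13.8, 216.5]
orientation: [2.095, 2.341, 0.0]
ft_force: [-0.5, 0.2, 0.6]
width: 34.5
grasp_force: 30.0
```

Call:
step_arm(
  targets=[
    [[0, 0, 0.1, 0, 0, 0, 0], [0, 0, 0.2, 0, 0, 0, 0], [0, 0, 0.2, 0, 0, 0, 0], [0, 0, 0.1, 0, 0, 0, 0], [0, 0, 0, 0, 0, 0, 0]],
  ],
)

```text
t: 23.62
ee_pos: [468.5, 13.8, 247.1]
orientation: [2.094, 2.341, 0.001]
ft_force: [0.9, 0.3, -0.5]
width: 34.5
grasp_force: 30.0
```

Call:
step_arm(
  targets=[
    [[0.2, -0.011, 0, 0, 0, 0, 0], [0.4, -0.011, 0, 0, 0, 0, 0], [0.4, -0.011, 0, 0, 0, 0, 0], [0.4, -0.011, 0, 0, 0, 0, 0], [0.4, -0.011, 0, 0, 0, 0, 0]],
  ],
)

```text
t: 24.25
ee_pos: [559.5, 11.0, 246.0]
orientation: [-2.095, -2.341, 0.0]
ft_force: [0.1, 0.3, -0.4]
width: 34.7
grasp_force: 30.0
```

Call:
step_arm(
  targets=[
    [[0.4, -0.011, 0, 0, 0, 0, 0], [0.4, -0.011, 0, 0, 0, 0, 0], [0.4, -0.011, 0, 0, 0, 0, 0], [0.4, -0.011, 0, 0, 0, 0, 0], [0.174, -0.011, 0, 0, 0, 0, 0]],
  ],
)

```text
t: 24.88
ee_pos: [648.2, 8.2, 246.0]
orientation: [2.095, 2.341, 0.0]
ft_force: [-0.3, -0.2, -0.4]
width: 34.3
grasp_force: 30.0
```

Call:
step_arm(
  targets=[
    [[0, 0, 0, 0, 0, 0, 0], [0, 0, 0, 0, 0, 0, 0], [0, 0, 0, 0, 0, 0, 0], [0, 0, 0, 0, 0, 0, 0], [0, 0, 0, 0, 0, 0, 0]],
  ],
)

```text
t: 25.5
ee_pos: [646.9, 8.3, 246.6]
orientation: [2.095, 2.341, 0.0]
ft_force: [0.8, -0.4, -1.3]
width: 34.3
grasp_force: 30.0
```

```bash
python3 - <<'E'
from m import *
c=grab('wrist','w7'); o=readout.get_obs(); print(o['t'],o['ee_pos'],o['width'])
print(proj(c,(647.1,8.4,68)),[proj(c,(647.1+s*23,8.4,19)) for s in(-1,1)], proj(c,(647.1,8.4+23,19)))
for t in(8,15,25):print(well(c,*proj(c,(652.2,90.7,14)),t))
E
```

```text
25.55 [646.95967531   8.26791843 246.59508159] 34.30767253143585
[257.96485425 249.83933304] [array([225.22089779, 213.1621245 ]), array([290.08691356, 219.82378839])] [261.50003339 185.41328519]
(array([652. ,  90.8]), 33.6, array([651.9,  90.7]), array([33.1, 33.5]))
(array([652. ,  90.7]), 33.7, array([652. ,  90.8]), array([33.4, 33.6]))
(array([652.1,  90.8]), 34.0, array([652.1,  90.8]), array([33.7, 33.8]))
```

View pics/w7.png

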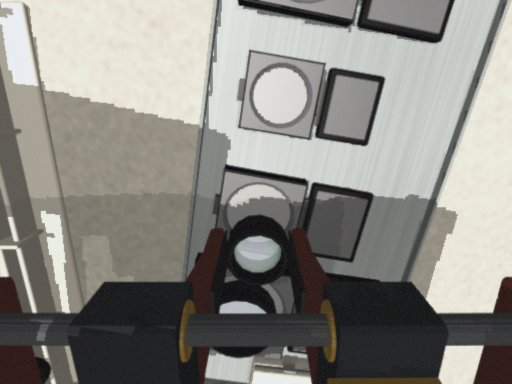

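Lens 35 is held at (258,250) over its well (mouth top at row 183, columns 225–291), so it is aligned. Lowering, releasing, then on to lens 24.

Call:
step_arm(
  targets=[
    [[0, 0, -0.2, 0, 0, 0, 0], [0, 0, -0.25, 0, 0, 0, 0], [0, 0, -0.2, 0, 0, 0, 0], [0, 0, -0.12, 0, 0, 0, 0], [0, 0, -0.05, 0, 0, 0, 0]],
  ],
)

```text
t: 26.18
ee_pos: [646.9, 8.3, 204.7]
orientation: [-2.094, -2.341, 0.001]
ft_force: [-0.8, -0.2, 0.0]
width: 34.6
grasp_force: 30.0
```

Call:
step_arm(
  targets=[
    [[0, 0, -0.03, 0, 0, 0, 0], [0, 0, 0, 0, 0, 0, 0], [0, 0, 0, 0, 0, 0, 0.5], [0, 0, 0, 0, 0, 0, 0.8], [0, 0, 0, 0, 0, 0, 1]],
  ],
)

```text
t: 26.8
ee_pos: [647.1, 8.3, 204.1]
orientation: [2.095, 2.341, 0.0]
ft_force: [-0.2, 0.5, -0.3]
width: 60.4
grasp_force: 0.0
```

Call:
step_arm(
  targets=[
    [[0, 0, 0, 0, 0, 0, 1], [0, 0, 0, 0, 0, 0, 1], [0, 0, 0.1, 0, 0, 0, 1], [0, 0, 0.4, 0, 0, 0, 1], [0, 0, 0.6, 0, 0, 0, 1]],
  ],
)

```text
t: 27.42
ee_pos: [646.9, 8.2, 260.0]
orientation: [-2.094, -2.341, 0.001]
ft_force: [-0.4, 0.3, -0.1]
width: 87.8
grasp_force: 0.0
```

Call:
step_arm(
  targets=[
    [[0, 0, 0.6, 0, 0, 0, 1], [-0.328, -0.332, 0.2, 0, 0, 0, 1], [-0.328, -0.332, 0, 0, 0, 0, 1], [-0.328, -0.332, 0, 0, 0, 0, 1], [-0.328, -0.332, 0, 0, 0, 0, 1]],
  ],
)

```text
t: 28.05
ee_pos: [579.5, -59.5, 298.0]
orientation: [-2.094, -2.339, 0.002]
ft_force: [0.2, -0.4, 0.5]
width: 87.9
grasp_force: 0.0
```

Call:
step_arm(
  targets=[
    [[-0.328, -0.332, 0, 0, 0, 0, 1], [-0.328, -0.332, 0, 0, 0, 0, 1], [-0.328, -0.332, 0, 0, 0, 0, 1], [-0.328, -0.332, 0, 0, 0, 0, 1], [-0.328, -0.332, 0, 0, 0, 0, 1]],
  ],
)

```text
t: 28.68
ee_pos: [498.3, -142.2, 299.0]
orientation: [2.094, 2.341, 0.0]
ft_force: [0.6, 0.3, -0.8]
width: 87.4
grasp_force: 0.0
```

Call:
step_arm(
  targets=[
    [[-0.328, -0.332, 0, 0, 0, 0, 1], [0, 0, 0, 0, 0, 0, 1], [0, 0, 0, 0, 0, 0, 1], [0, 0, 0, 0, 0, 0, 1], [0, 0, 0, 0, 0, 0, 1]],
  ],
)

```text
t: 29.3
ee_pos: [483.4, -157.3, 299.0]
orientation: [2.094, 2.342, 0.0]
ft_force: [0.2, 0.7, 0.5]
width: 87.8
grasp_force: 0.0
```

```bash
python3 - <<'E'
from m import *
c=grab('wrist','w8'); o=readout.get_obs(); print(o['t'],o['ee_pos'],o['width'])
u,v=proj(c,(483,-140,38)); print(u,v,lens(c,u,v,22),lens(c,u,v,26))
x,y=int(u),int(v)
cv2.imwrite('pics/c3.png',cv2.resize(c['pixels'][y-60:y+60,x-80:x+80,::-1],None,fx=4,fy=4,interpolation=cv2.INTER_NEAREST))
E
```

```text
29.35 [ 483.32710129 -157.38861002  298.94587788] 87.48248910849038
259.344348410795 180.22855230285182 (array([ 483.2, -140. ]), 26.8) (array([ 483.2, -140. ]), 26.8)
```

View pics/c3.png

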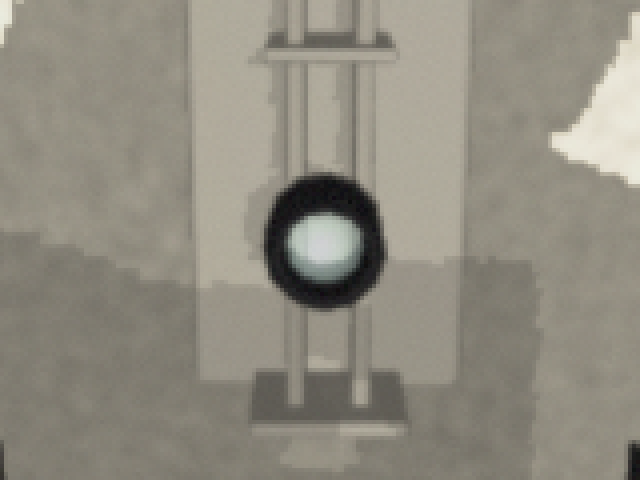

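Lens 24 is centred in the crop at (325,240), world (483.2,−140). Grasping it.

Call:
step_arm(
  targets=[
    [[0, 0.07, -0.3, 0, 0, 0, 1], [0, 0.07, -0.3, 0, 0, 0, 1], [0, 0.07, -0.3, 0, 0, 0, 1], [0, 0.07, -0.3, 0, 0, 0, 1], [0, 0.07, -0.3, 0, 0, 0, 1]],
  ],
)

```text
t: 29.98
ee_pos: [482.9, -139.9, 222.7]
orientation: [-2.094, -2.341, 0.0]
ft_force: [-0.6, -0.0, -0.1]
width: 87.8
grasp_force: 0.0
```

Call:
step_arm(
  targets=[
    [[0, 0, -0.07, 0, 0, 0, 1], [0, 0, -0.07, 0, 0, 0, 1], [0, 0, 0, 0, 0, 0, 1], [0, 0, 0, 0, 0, 0, 0.3], [0, 0, 0, 0, 0, 0, 0]],
  ],
)

```text
t: 30.6
ee_pos: [483.1, -140.3, 217.3]
orientation: [2.094, 2.341, 0.0]
ft_force: [0.1, 0.1, 0.2]
width: 71.3
grasp_force: 0.0
```

Call:
step_arm(
  targets=[
    [[0, 0, 0, 0, 0, 0, 0], [0, 0, 0, 0, 0, 0, 0], [0, 0, 0, 0, 0, 0, 0], [0, 0, 0, 0, 0, 0, 0], [0, 0, 0, 0, 0, 0, 0]],
  ],
)

```text
t: 31.22
ee_pos: [483.0, -140.2, 217.0]
orientation: [-2.095, -2.341, -0.0]
ft_force: [-0.3, -0.6, -0.3]
width: 23.4
grasp_force: 30.0
```

Call:
step_arm(
  targets=[
    [[0, 0, 0, 0, 0, 0, 0], [0, 0, 0.1, 0, 0, 0, 0], [0, 0, 0.2, 0, 0, 0, 0], [0, 0, 0.2, 0, 0, 0, 0], [0, 0, 0.1, 0, 0, 0, 0]],
  ],
)

```text
t: 31.85
ee_pos: [483.3, -140.3, 248.1]
orientation: [2.094, 2.34, 0.001]
ft_force: [-1.0, -0.6, 0.1]
width: 23.6
grasp_force: 30.0
```

Call:
step_arm(
  targets=[
    [[0.1, 0.137, 0, 0, 0, 0, 0], [0.24, 0.328, 0, 0, 0, 0, 0], [0.24, 0.328, 0, 0, 0, 0, 0], [0.24, 0.328, 0, 0, 0, 0, 0], [0.24, 0.328, 0, 0, 0, 0, 0]],
  ],
)

```text
t: 32.48
ee_pos: [536.9, -66.2, 246.8]
orientation: [-2.094, -2.342, 0.0]
ft_force: [-0.4, -0.3, -0.8]
width: 23.4
grasp_force: 30.0
```

Call:
step_arm(
  targets=[
    [[0.24, 0.328, 0, 0, 0, 0, 0], [0.24, 0.328, 0, 0, 0, 0, 0], [0.24, 0.328, 0, 0, 0, 0, 0], [0.24, 0.328, 0, 0, 0, 0, 0], [0.24, 0.328, 0, 0, 0, 0, 0]],
  ],
)

```text
t: 33.1
ee_pos: [596.8, 15.3, 247.0]
orientation: [2.095, 2.341, -0.0]
ft_force: [0.8, 0.6, 0.7]
width: 23.3
grasp_force: 30.0
```

Call:
step_arm(
  targets=[
    [[0.24, 0.328, 0, 0, 0, 0, 0], [0.24, 0.328, 0, 0, 0, 0, 0], [0.24, 0.328, 0, 0, 0, 0, 0], [0.24, 0.328, 0, 0, 0, 0, 0], [0.158, 0.217, 0, 0, 0, 0, 0]],
  ],
)

```text
t: 33.72
ee_pos: [652.7, 91.8, 247.0]
orientation: [2.094, 2.342, 0.0]
ft_force: [-0.5, -0.4, 0.2]
width: 23.4
grasp_force: 30.0
```

Call:
step_arm(
  targets=[
    [[0, 0, 0, 0, 0, 0, 0], [0, 0, 0, 0, 0, 0, 0], [0, 0, 0, 0, 0, 0, 0], [0, 0, 0, 0, 0, 0, 0], [0, 0, 0, 0, 0, 0, 0]],
  ],
)

```text
t: 34.35
ee_pos: [651.8, 90.4, 247.0]
orientation: [-2.095, -2.341, 0.0]
ft_force: [0.2, -0.3, 0.1]
width: 23.3
grasp_force: 30.0
```

```bash
python3 - <<'E'
from m import *
c=grab('wrist','w9'); o=readout.get_obs(); print(o['t'],o['ee_pos'],o['width'])
print(proj(c,(652,90.8,68)),[proj(c,(652+s*17.5,90.8,19)) for s in(-1,1)], proj(c,(652,90.8+17.5,19)))
E
```

```text
34.4 [651.87373039  90.47896245 247.03497007] 23.252624521878335
[257.95128019 248.96990599] [array([233.05564583, 213.33840509]), array([282.33910289, 218.38594231])] [260.56580178 192.41340296]
```

View pics/w9.png

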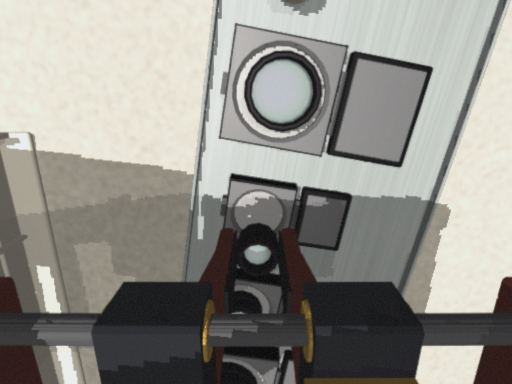

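Lens 24 is held at (258,250) over its well (mouth top at row 191), aligned. Lens 46 is concentric in its well at (283,91). Lowering and releasing.

Call:
step_arm(
  targets=[
    [[0, 0, -0.2, 0, 0, 0, 0], [0, 0, -0.25, 0, 0, 0, 0], [0, 0, -0.2, 0, 0, 0, 0], [0, 0, -0.12, 0, 0, 0, 0], [0, 0, -0.05, 0, 0, 0, 0]],
  ],
)

```text
t: 35.02
ee_pos: [651.8, 90.7, 205.3]
orientation: [-2.094, -2.341, 0.001]
ft_force: [0.0, 0.7, -0.8]
width: 23.2
grasp_force: 30.0
```

Call:
step_arm(
  targets=[
    [[0, 0, -0.04, 0, 0, 0, 0], [0, 0, 0, 0, 0, 0, 0], [0, 0, 0, 0, 0, 0, 0.3], [0, 0, 0, 0, 0, 0, 0.7], [0, 0, 0, 0, 0, 0, 1]],
  ],
)

```text
t: 35.65
ee_pos: [651.9, 90.7, 204.1]
orientation: [2.095, 2.341, 0.0]
ft_force: [-0.2, 0.1, 0.1]
width: 42.7
grasp_force: 0.0
```

Call:
step_arm(
  targets=[
    [[0, 0, 0, 0, 0, 0, 1], [0, 0, 0, 0, 0, 0, 1], [0, 0, 0.1, 0, 0, 0, 1], [0, 0, 0.4, 0, 0, 0, 1], [0, 0, 0.6, 0, 0, 0, 1]],
  ],
)

```text
t: 36.28
ee_pos: [651.8, 90.6, 260.0]
orientation: [-2.094, -2.341, 0.001]
ft_force: [-0.8, -0.2, -0.0]
width: 87.4
grasp_force: 0.0
```

Call:
step_arm(
  targets=[
    [[-0.2, -0.2, 0.8, 0, 0, 0, 1], [-0.5, -0.4, 0.8, 0, 0, 0, 1], [-0.5, -0.4, 0.8, 0, 0, 0, 1], [-0.5, -0.4, 0.8, 0, 0, 0, 1], [-0.5, -0.4, 0.4, 0, 0, 0, 1]],
  ],
)

```text
t: 36.9
ee_pos: [541.2, 0.1, 442.9]
orientation: [2.092, 2.338, 0.005]
ft_force: [-0.2, -0.1, -0.4]
width: 87.5
grasp_force: 0.0
```

Call:
step_arm(
  targets=[
    [[0, 0, 0, 0, 0, 0, 1], [0, 0, 0, 0, 0, 0, 1], [0, 0, 0, 0, 0, 0, 1], [0, 0, 0, 0, 0, 0, 1], [0, 0, 0, 0, 0, 0, 1]],
  ],
)

```text
t: 37.52
ee_pos: [542.2, 1.0, 438.3]
orientation: [-2.093, -2.341, 0.001]
ft_force: [0.1, 0.2, -0.1]
width: 87.7
grasp_force: 0.0
```

```bash
python3 - <<'E'
from m import *
c=grab('wrist','w10'); o=readout.get_obs(); print(o['t'],o['ee_pos'])
s=grab('side')
W=c['pixels'][:290,200:512,::-1]; S=cv2.resize(s['pixels'][185:325,100:280,::-1],(373,290),interpolation=cv2.INTER_CUBIC)
cv2.imwrite('pics/c4.png',np.hstack([W,S]))
E
```

```text
37.575 [542.11560761   0.90148084 438.45572912]
```

View pics/c4.png

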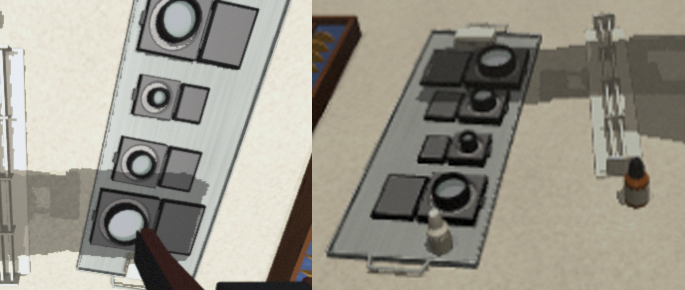

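All four lenses lie flat and concentric in their own wells: left pane at (178,20), (157,97), (140,163), (125,222). Both bottles still stand where they were, so I'm handing in.

```bash
python3 -c "
from h import *
print(ctrl.close_job())"
```

```text
the job is handed in; nothing more can be done
None
```

All four lenses are seated in their own cases, as the last pictures show, both bottles stand where they were, and the job was handed in at about 38 s; the hand-in call returned no verdict.

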